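# Set the friction hinge of the heating control box

### The job

The lid of the grey heating control box will not stay up: turn the black clamp knob on its hinge clockwise until you feel the clamp bite, then about 40 degrees further and no tighter, so as not to crush the lining. Then lift the lid by its front tab to about half open (45 degrees), let go and watch whether it holds there by itself; if it sinks, nip the knob up a touch more and try again. Leave the lid standing half open and the other things on the table where they are.

Things in the scene. Friction and masses are not known exactly. Their poses are not given: they have to be found in the camera images.
- box: Grey sheet-steel heating control box, fixed to the table, 130 deep (its x) by 220 wide (y) by 100 high without the lid; four cable glands on its back. Origin: centre of its underside on the table; x runs level from the front (tab side) to the hinged back, y along the hinge, z up.
- lid: Its sheet-steel lid, 140 deep by 226 wide, 0.45 to 0.7 kg, shut at the start. Origin: on the hinge axis, middle of the back edge, 105 above the table; x, y, z as the box's when shut. It opens by turning about +y (front edge up and back), up to 100 degrees; the tilt of its z axis is the opening angle. Before the clamp is tightened it falls shut from any angle below about 90 degrees.
- tab (a point): Centre of the pull tab on the middle of the lid's front edge: a tongue 32 wide (y), 9 thick, standing 46 out from the front. The point lies 26 out from the front and 166 in front of the hinge axis, level with it when shut (105 above the table), and moves with the lid. Pinch the tab by its two sides from above; lifting takes 2 to 12 N there.
- knob_axis (a point): Fixed point on the upright axis, at half height, of the hinge clamp's black round knob: 40 across, 24 tall, 178 above the table, over the hinge line just past the lid's left (+y) end; free all round, its block (44 by 26) ends 24 below. The knob's angle is not reported: it turns idly (0.4 N m) an unknown 0.1 to 1.1 rad clockwise from above before the clamp bites, and stays where left.
- shoe: Brass shoe 26 by 24 by 8 in the clamp, origin under its centre, pressed by the knob's screw on to the lid's hinge pin. Its force past the bite: about 25 N at 0.2 rad, 65 N at 0.45, 105 N at 0.7, 140 N at 0.9; the knob's torque rises by 0.0025 N m per N above idling (0.4 N m per rad). The lid holds at 45 degrees from about 30 N (lightest) to 80 N (heaviest); over 140 N crushes the lining.
- jug: Blue detergent jug, 70 by 120 by 238 high; origin under its centre. Bystander.
- softener: Purple bottle, 72 across, 220 high; origin under its centre. Bystander.
- spray_can: Aluminium can, 54 across, 170 high; origin under its centre. Bystander.
- screwdriver: Screwdriver 180 long, lying along its x; near the box. Bystander.
- tape: Roll of black tape lying flat, 68 across, 19 high; near the box. Bystander.
- screw_tray: Grey open tray 90 by 70 by 25 high, right of the box; origin under its centre. Bystander.
- wrench: Spanner 160 long, lying along its x. Bystander.
- torch: Black pocket torch 130 long, 30 high, lying along its x. Bystander.

How it is judged:
By the outcome, as a careful person would: the job done as asked, in the order asked, and still so for the second after the job is handed in, with the robot touching nothing.
It also fails if it takes over 64 s, if anything falls off the work surface, if the arm or the gripper's body presses on something with over 40 N, if the wrist force passes 120 N, or if a joint passes its speed limit or range.

### The arm

A 6-joint arm with a two-finger parallel gripper is mounted at the origin on the work surface. World frame = base frame: x ahead of the robot, y to its left, z up, the work surface at z = 0. Lengths are in m, angles in rad, forces in N, time in s.
With the tool pointing down it reaches from about 0.35 to 0.775 m from the base axis. Payload 7.3 kg.
Tool frame: the origin (TCP) lies at the centre of the arm's flange, where the gripper is bolted on; the fingertips stand 178 mm ahead of it and the grasp point (between the pads) lies 159 mm ahead of it (tip_extent is the distance from the TCP to the fingertips, in m); z points along the fingers, y is the line along which they close (so a half turn about z gives the same grasp; the last joint's range is limited). The gripper opens to 92 mm and grips with 3 to 60 N. Pads are 19 mm wide; open, the fingers measure 130 mm over their backs; the gripper's body (75 mm by 190 mm) begins 47 mm behind the grasp point.
Start: joints at [-1.26, 0.342, 1.524, -0, 1.275, -0.146], TCP at [0.232, -0.471, 0.405] pointing down, gripper open.
Joint ranges: [-2.53, 2.53], [-0.77, 2.02], [0.04, 2.7], [-1, 4.14], [0.28, 2.66], [-3.11, 3.11]. Speed limits (rad/s): [2.57, 2.57, 3.14, 3.14, 3.14, 3.14].

### API

Orientations are given as [roll, pitch, yaw] about the fixed x, y, z axes, in that order (R = Rz(yaw) Ry(pitch) Rx(roll)).
In Python, from cell import * gives the robot as it stands.
- The arm moves only by the tool arm_command, never from a script. Its arguments are lists of equal length, an entry for each row: "xyz": the shift along the world's x, y, z in mm, a list of three; "spin": the turn about the world's z in degrees. In form: {"xyz": [[tx, ty, tz], ...], "spin": [spin, ...]}. A call has 1 to 20 rows; each row shifts and turns the commanded pose from where the row before left it; what a row does not reach is not made up. A row lasts 1/10 s, in which the tool goes at most 50 mm and 8.59 degrees, less where a joint would pass 70% of its speed; a pose out of reach is approached as far as the arm can. A call with a gripper value outside its range is refused whole. "jaw" is the opening, from -1 (shut) to 1 (fully open), set as the call begins (left out, the last holds). The fingers move at their own pace and stop on an object; "squeeze" is the grip in N (left out, the last holds). Time passes only in rows, so rows that do not move let the fingers close. It gives the time, the measured TCP pose, the force, the opening and the grip force at its end, in the units of the state.
- observe(): the state, without advancing time (a new reading comes with each control period).
- read_camera(name): name is "scene" or "top" or "wrist"; returns a dict with "img" (480x640x3 uint8, red, green, blue), "depth" (480x640 float32, m along the optical axis (not along the pixel's ray), 0 where there is no reading), "fx", "fy", "cx", "cy" (pixels), "dist_coeffs" ([k1, k2, p1, p2, k3] as OpenCV has them; the pictures are not rectified), "world_from_camera" (4x4, takes a point from camera to world coordinates). Camera axes: x right, y up, looking along -z (the intrinsics and any distortion apply to the point x, -y, -z); pixel columns grow to the right and rows downward; lengths in m; the calibration is good to about 2 mm. A picture is of the moment at which its call begins.
- hand_in(): hands the job in; it is judged then, once.
The state is a dict: "time": time; "qpos": joint angles; "qvel": joint speeds; "joint_efforts": joint torques, N m; "tool_pos": TCP position; "tool_rot": TCP orientation; "contact_force": force on the tool from outside, world axes, zero at the start; "torque": the same for the moment, N m; "opening": finger opening in m; "grip_force": force on a finger pad.
Only numpy, scipy, OpenCV 4.12 (cv2) and the standard library are available. Lean on these libraries where they do the work, as an engineer would, in place of code of your own. Each camera call takes 0.05 s, during which the arm holds its last target. There are 200 camera calls.

## Working session

There is one attempt and no reset: what is moved stays moved. The work goes in short steps, Python scripts to look and compute and a tool call to move; the robot and the scene stay as the last step left them, time stands still between calls to the robot, and variables do not carry over. Pictures are saved under pics/ and viewed, at most 10 in all, crops included, and the job is handed in when it is done.

Besides the shell and the picture viewer there is one more tool, called after ">>>" by a JSON object that holds its "api" and its "payload". arm_command: Moves the arm, as the interface text tells. Its arguments: {"type":"object","properties":{"xyz":{"type":"array","items":{"type":"array","items":{"type":"number"}}},"spin":{"type":"array","items":{"type":"number"}},"jaw":{"type":"number"},"squeeze":{"type":"number"}},"required":["xyz","spin"]}

```bash
mkdir -p pics; ls; cat > h.py <<'E'
from cell import *
import numpy as np, cv2
def shot(n,f=None):
    c=read_camera(n)
    if f: cv2.imwrite('pics/'+f,c['img'][:,:,::-1])
    return c
def pt(c,u,v,z=None):
    K=np.array([[c['fx'],0,c['cx']],[0,c['fy'],c['cy']],[0,0,1]])
    n=cv2.undistortPoints(np.array([[[u,v]]],float),K,np.array(c['dist_coeffs'],float))[0,0]
    d=np.array([n[0],-n[1],-1.]); T=np.array(c['world_from_camera'])
    o=T[:3,3]; w=T[:3,:3]@d
    if z is None: return o+w*float(c['depth'][int(round(v)),int(round(u))])
    return o+w*(z-o[2])/w[2]
E
python3 - <<'E'
from h import *
for n in ['scene','top']:
    c=shot(n,n+'0.png'); print(n,np.round(c['world_from_camera'],3).tolist(),c['fx'],c['dist_coeffs'])
s=observe(); print({k:np.round(v,3).tolist() for k,v in s.items()})
E
```

```text
pics
scene [[-0.359, -0.566, 0.742, 1.451], [0.933, -0.22, 0.284, 0.361], [0.002, 0.794, 0.607, 0.917], [0.0, 0.0, 0.0, 1.0]] 444.27337318262016 [-0.0912553  0.         0.         0.         0.       ]
top [[-0.022, 0.994, -0.111, 0.376], [-1.0, -0.022, -0.005, 0.003], [-0.007, 0.111, 0.994, 1.403], [0.0, 0.0, 0.0, 1.0]] 517.9387998355976 [-0.11629075  0.          0.          0.          0.        ]
{'time': 0.1, 'qpos': [-1.26, 0.343, 1.525, -0.0, 1.275, -0.146], 'qvel': [-0.001, -0.001, -0.002, 0.002, -0.0, -0.001], 'joint_efforts': [0.003, -43.201, -24.469, 0.072, 0.053, -0.0], 'tool_pos': [0.232, -0.471, 0.404], 'tool_rot': [-3.14, -0.0, 0.457], 'contact_force': [0.557, -0.181, -0.402], 'torque': [-0.011, -0.021, -0.022], 'grip_force': 0.0, 'opening': 0.092}
```

View pics/scene0.png

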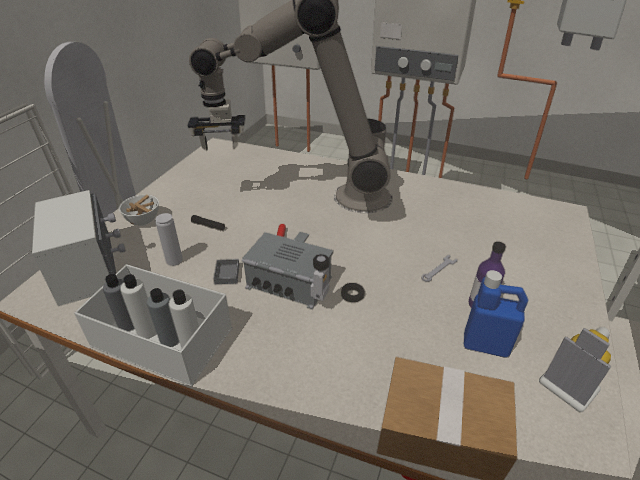

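View pics/top0.png

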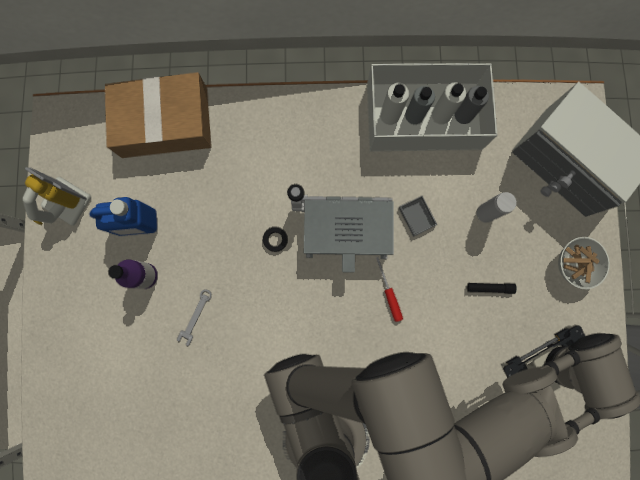

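The scene and top views show the shut box in the middle. In the top view the tab is near (349,263) and the knob near (296,192), with the tape at (275,239). In the scene view the knob is near (321,261).

```bash
python3 - <<'E'
from h import *
t=shot('top'); s=shot('scene')
def dark(c,x0,y0,x1,y1,th=60):
    g=c['img'][y0:y1,x0:x1].max(2); m=(g<th).astype(np.uint8)
    n,l,st,ce=cv2.connectedComponentsWithStats(m)
    for i in range(1,n):
        if st[i,4]>30: print('blob',st[i]+[x0,y0,0,0,0],ce[i]+[x0,y0])
print('top knob');dark(t,284,180,308,206)
print('scene knob');dark(s,305,248,335,275)
for n,p in dict(knob=(296,192),tabc=(349,264),tabL=(343,264),tabR=(355,264),tabend=(349,271),tabroot=(349,256),lidFL=(306,253),lidFR=(392,253),lidBL=(306,200),lidBR=(391,200)).items():
    print(n,np.round(pt(t,*p),3))
print('knob scene',np.round(pt(s,321,259),3))
a=cv2.resize(t['img'][170:290,270:410],None,fx=5,fy=5,interpolation=2); cv2.imwrite('pics/topcrop.png',a[:,:,::-1])
E
```

```text
top knob
blob [287 185  17  17 147] [295.59183673 193.31972789]
scene knob
blob [313 255  17  16 163] [320.88343558 263.37423313]
knob [0.627 0.057 0.191]
tabc [ 0.458 -0.069  0.109]
tabL [ 0.458 -0.054  0.108]
tabR [ 0.465 -0.091 -0.004]
tabend [ 0.441 -0.068  0.107]
tabroot [ 0.478 -0.069  0.11 ]
lidFL [0.496 0.041 0.011]
lidFR [ 0.483 -0.178  0.108]
lidBL [0.624 0.036 0.106]
lidBR [ 0.618 -0.18   0.11 ]
knob scene [0.635 0.061 0.191]
```

View pics/topcrop.png

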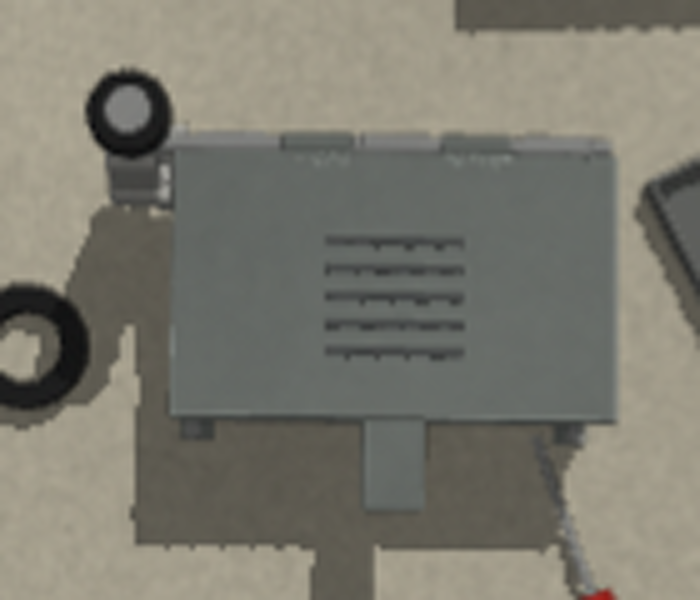

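The crop shows the knob disc centred at (128,112), which is full-image (295.6,192.4). The tab spans crop x 363–425 and y 418–511, and the lid is almost square to the image.

```bash
python3 - <<'E'
from h import *
t=shot('top'); s=shot('scene')
f=lambda x,y,z:np.round(pt(t,270+(x-2)/5,170+(y-2)/5,z),4)
print('knob',f(128,112,.19))
T,S=np.array(t['world_from_camera'])[:3,3],np.array(s['world_from_camera'])[:3,3]
# triangulate cap/knob disc: scene outlines: use depth cloud of dark/top points
for c,(x0,y0,x1,y1) in ((t,(284,180,308,206)),(s,(308,248,335,275))):
    P=np.array([pt(c,u,v) for v in range(y0,y1) for u in range(x0,x1)])
    k=P[(P[:,2]>.183)&(P[:,2]<.2)&(abs(P[:,0]-.63)<.04)&(abs(P[:,1]-.06)<.04)]
    print(len(k),k.mean(0),k.min(0),k.max(0))
for n,p in dict(FL=(171,415),FR=(616,422),BL=(172,150),BR=(614,152),tabL=(363,465),tabR=(425,465),tabE=(394,511),tabRoot=(394,418)).items(): print(n,f(*p,.11))
E
```

```text
knob [0.6275 0.059  0.19  ]
219 [0.62954506 0.05886478 0.188459  ] [0.61076708 0.04023618 0.18322037] [0.65004286 0.0789197  0.19382957]
144 [0.63471219 0.06013197 0.18853359] [0.60972582 0.03951529 0.18385389] [0.65377155 0.07991023 0.19258125]
FL [0.4891 0.0437 0.11  ]
FR [ 0.4805 -0.1794  0.11  ]
BL [0.6239 0.0407 0.11  ]
BR [ 0.6179 -0.1837  0.11  ]
tabL [ 0.4618 -0.0518  0.11  ]
tabR [ 0.4611 -0.0828  0.11  ]
tabE [ 0.4385 -0.0667  0.11  ]
tabRoot [ 0.4851 -0.068   0.11  ]
```

Knob axis is about (0.630, 0.059), with its top at 0.190. The tab point is about (0.459, -0.067, 0.107) and the box yaw about -2°. Moving over the knob now, spun so there is room to turn clockwise.

>>> {"api": "arm_command", "payload": {"xyz": [[22,29,0],[22,29,0],[22,30,0],[22,30,0],[22,30,0],[22,30,0],[22,30,0],[22,30,0],[22,30,0],[22,30,0],[22,30,0],[22,30,0],[22,29,0],[22,29,0],[22,29,0],[22,29,0],[22,28,0],[22,28,0],[0,0,0],[0,0,0]], "spin": [4.5,4.5,4.5,4.5,4.5,4.5,4.5,4.5,4.5,4.5,4.5,4.5,4.5,4.5,4.5,4.5,4.5,4.5,0,0], "jaw": 1, "squeeze": 45}}

```text
time: 2.3
tool_pos: [0.6276, 0.0593, 0.404]
tool_rot: [-3.14, -0.0, 1.871]
contact_force: [-0.7, -0.5, 0.3]
opening: 0.0919
grip_force: 0.0
```

```bash
python3 - <<'E'
from h import *
w=shot('wrist','wrist0.png'); s=observe(); print({k:np.round(v,3).tolist() for k,v in s.items()})
T=np.array(w['world_from_camera']);print(np.round(T,3).tolist())
P=np.array([pt(w,u,v) for v in range(0,480,2) for u in range(0,640,2) if w['depth'][v,u]>0])
k=P[(P[:,2]>.18)&(P[:,2]<.2)&(abs(P[:,0]-.63)<.035)&(abs(P[:,1]-.06)<.035)]
print(len(k),k.mean(0),k.min(0),k.max(0)) if len(k) else 0
E
```

```text
{'time': 2.35, 'qpos': [-0.028, 0.54, 1.209, -0.0, 1.394, -0.327], 'qvel': [-0.02, -0.015, 0.011, -0.001, -0.001, -0.003], 'joint_efforts': [0.951, -53.63, -25.807, 0.139, 0.038, -0.007], 'tool_pos': [0.627, 0.059, 0.404], 'tool_rot': [-3.14, 0.0, 1.87], 'contact_force': [-0.897, -0.345, -0.588], 'torque': [-0.041, -0.064, -0.044], 'grip_force': 0.0, 'opening': 0.092}
[[0.956, -0.286, -0.073, 0.607], [0.295, 0.925, 0.24, 0.123], [-0.001, -0.251, 0.968, 0.384], [0.0, 0.0, 0.0, 1.0]]
988 [0.62863616 0.06065351 0.18932367] [0.60863316 0.03828303 0.18013821] [0.64962216 0.07941691 0.19252602]
```

View pics/wrist0.png

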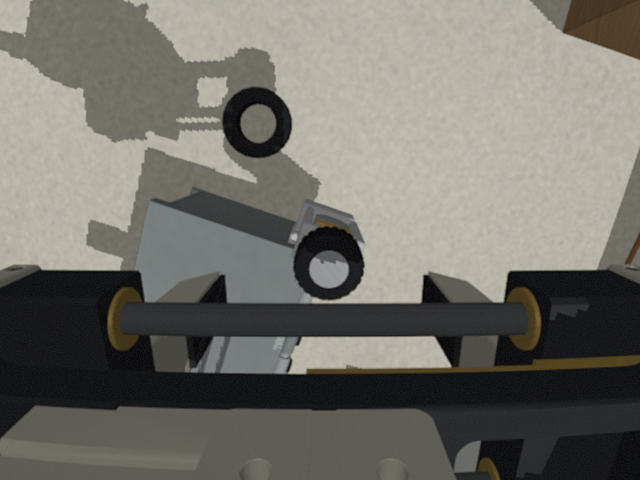

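The wrist view shows the knob centred at (328,263), midway between the fingers at columns 210 and 440. Depth puts its centre at (0.629, 0.059), top 0.190. Lowering and gripping.

>>> {"api": "arm_command", "payload": {"xyz": [[1.5,0,-16],[0,0,-16],[0,0,-16],[0,0,-16],[0,0,0]], "spin": [0,0,0,0,0]}}

```text
time: 2.85
tool_pos: [0.6281, 0.0575, 0.3388]
tool_rot: [-3.137, -0.001, 1.868]
contact_force: [-0.2, -0.5, -0.4]
opening: 0.0916
grip_force: 0.0
```

>>> {"api": "arm_command", "payload": {"xyz": [[0,0,0],[0,0,0],[0,0,0],[0,0,0],[0,0,0],[0,0,0],[0,0,0],[0,0,0]], "spin": [0,0,0,0,0,0,0,0], "jaw": -1, "squeeze": 55}}

```text
time: 3.65
tool_pos: [0.6297, 0.0591, 0.3409]
tool_rot: [3.139, 0.0, 1.871]
contact_force: [4.7, 1.9, -1.5]
opening: 0.0388
grip_force: 55.0
```

```bash
cat > st.py <<'E'
from h import *
s=observe(); print({k:np.round(s[k],4).tolist() for k in ('time','qpos','tool_pos','tool_rot','contact_force','torque','opening','grip_force')})
E
python3 st.py
```

```text
{'time': 3.65, 'qpos': [-0.0277, 0.5893, 1.2991, 0.0007, 1.2505, -0.3277], 'tool_pos': [0.6297, 0.0591, 0.3409], 'tool_rot': [3.1388, 0.0002, 1.8705], 'contact_force': [4.7418, 1.8707, -1.4648], 'torque': [0.2084, -0.7293, -0.0412], 'opening': 0.0388, 'grip_force': 54.9994}
```

>>> {"api": "arm_command", "payload": {"xyz": [[0,0,0],[0,0,0]], "spin": [-3,-3]}}

```text
time: 3.85
tool_pos: [0.6297, 0.0592, 0.3409]
tool_rot: [3.139, 0.0, 1.765]
contact_force: [6.0, 1.7, -1.5]
opening: 0.039
grip_force: 55.0
```

```bash
python3 st.py
```

```text
{'time': 3.85, 'qpos': [-0.0275, 0.5894, 1.299, 0.0004, 1.2507, -0.2215], 'tool_pos': [0.6297, 0.0592, 0.3409], 'tool_rot': [3.1391, 0.0002, 1.7647], 'contact_force': [6.0189, 1.6883, -1.4919], 'torque': [0.2539, -0.6498, 0.3935], 'opening': 0.039, 'grip_force': 54.998}
```

>>> {"api": "arm_command", "payload": {"xyz": [[0,0,0],[0,0,0]], "spin": [-3,-3]}}

```text
time: 4.05
tool_pos: [0.6297, 0.0592, 0.3409]
tool_rot: [3.139, -0.0, 1.66]
contact_force: [5.3, 2.0, -0.7]
opening: 0.039
grip_force: 55.0
```

```bash
python3 st.py
```

```text
{'time': 4.05, 'qpos': [-0.0275, 0.5894, 1.299, 0.0004, 1.2508, -0.1168], 'tool_pos': [0.6297, 0.0592, 0.3409], 'tool_rot': [3.1391, -0.0001, 1.66], 'contact_force': [5.3484, 1.9529, -0.6738], 'torque': [0.1845, -0.5828, 0.375], 'opening': 0.039, 'grip_force': 54.9982}
```

>>> {"api": "arm_command", "payload": {"xyz": [[0,0,0],[0,0,0]], "spin": [-3,-3]}}

```text
time: 4.25
tool_pos: [0.6296, 0.0592, 0.3409]
tool_rot: [3.139, -0.0, 1.555]
contact_force: [4.6, 1.3, -0.9]
opening: 0.039
grip_force: 55.0
```

```bash
python3 st.py
```

```text
{'time': 4.25, 'qpos': [-0.0275, 0.5893, 1.299, 0.0004, 1.2509, -0.012], 'tool_pos': [0.6296, 0.0592, 0.3409], 'tool_rot': [3.1393, -0.0003, 1.5552], 'contact_force': [4.6128, 1.3109, -0.8623], 'torque': [0.2209, -0.6319, 0.4218], 'opening': 0.039, 'grip_force': 54.9981}
```

>>> {"api": "arm_command", "payload": {"xyz": [[0,0,0],[0,0,0]], "spin": [-3,-3]}}

```text
time: 4.45
tool_pos: [0.6296, 0.0591, 0.3409]
tool_rot: [3.139, -0.001, 1.45]
contact_force: [4.8, 1.3, -0.8]
opening: 0.039
grip_force: 55.0
```

```bash
python3 st.py
```

```text
{'time': 4.45, 'qpos': [-0.0275, 0.5893, 1.2991, 0.0004, 1.2509, 0.0927], 'tool_pos': [0.6296, 0.0591, 0.3409], 'tool_rot': [3.1394, -0.0005, 1.4505], 'contact_force': [4.7629, 1.3052, -0.7832], 'torque': [0.288, -0.6211, 0.3861], 'opening': 0.039, 'grip_force': 54.9982}
```

>>> {"api": "arm_command", "payload": {"xyz": [[0,0,0],[0,0,0]], "spin": [-3,-3]}}

```text
time: 4.65
tool_pos: [0.6296, 0.0592, 0.3409]
tool_rot: [3.14, -0.001, 1.346]
contact_force: [4.2, 1.1, -0.3]
opening: 0.0391
grip_force: 55.0
```

```bash
sed -i "s/('time.*grip_force')/('time','tool_rot','contact_force','torque','opening')/" st.py; python3 st.py
```

```text
{'time': 4.65, 'tool_rot': [3.1395, -0.0008, 1.3457], 'contact_force': [4.2004, 1.0608, -0.3499], 'torque': [0.2476, -0.6225, 0.4129], 'opening': 0.0391}
```

>>> {"api": "arm_command", "payload": {"xyz": [[0,0,0],[0,0,0]], "spin": [-3,-3]}}

```text
time: 4.85
tool_pos: [0.6296, 0.0592, 0.3409]
tool_rot: [3.14, -0.001, 1.241]
contact_force: [4.2, 1.3, -0.8]
opening: 0.0394
grip_force: 55.0
```

```bash
python3 st.py
```

```text
{'time': 4.85, 'tool_rot': [3.1397, -0.001, 1.2411], 'contact_force': [4.2458, 1.3488, -0.8104], 'torque': [0.2382, -0.5249, 0.5283], 'opening': 0.0394}
```

>>> {"api": "arm_command", "payload": {"xyz": [[0,0,0],[0,0,0]], "spin": [-3,-3]}}

```text
time: 5.05
tool_pos: [0.6295, 0.0592, 0.3409]
tool_rot: [3.14, -0.001, 1.136]
contact_force: [3.7, 1.2, 0.5]
opening: 0.0389
grip_force: 55.0
```

```bash
python3 st.py
```

```text
{'time': 5.05, 'tool_rot': [3.1399, -0.0011, 1.1364], 'contact_force': [3.6755, 1.1572, 0.4664], 'torque': [0.3124, -0.5366, 0.5005], 'opening': 0.0389}
```

>>> {"api": "arm_command", "payload": {"xyz": [[0,0,0],[0,0,0]], "spin": [-3,-3]}}

```text
time: 5.25
tool_pos: [0.6295, 0.0592, 0.3409]
tool_rot: [3.14, -0.001, 1.032]
contact_force: [4.3, 1.9, -0.6]
opening: 0.0392
grip_force: 55.0
```

```bash
python3 st.py
```

```text
{'time': 5.25, 'tool_rot': [3.1401, -0.0013, 1.0318], 'contact_force': [4.3323, 1.8672, -0.6051], 'torque': [0.3068, -0.4691, 0.4643], 'opening': 0.0392}
```

```bash
python3 - <<'E'
from h import *
c=shot('wrist','w1.png'); c2=shot('scene','s1.png')
cv2.imwrite('pics/w1c.png',cv2.resize(c['img'][150:400,200:460],(780,750))[:600,:,::-1])
E
python3 st.py
```

```text
{'time': 5.35, 'tool_rot': [3.1402, -0.0014, 1.0328], 'contact_force': [4.7081, 2.5059, -1.6764], 'torque': [0.4128, -0.6533, 0.0575], 'opening': 0.0389}
```

View pics/w1c.png

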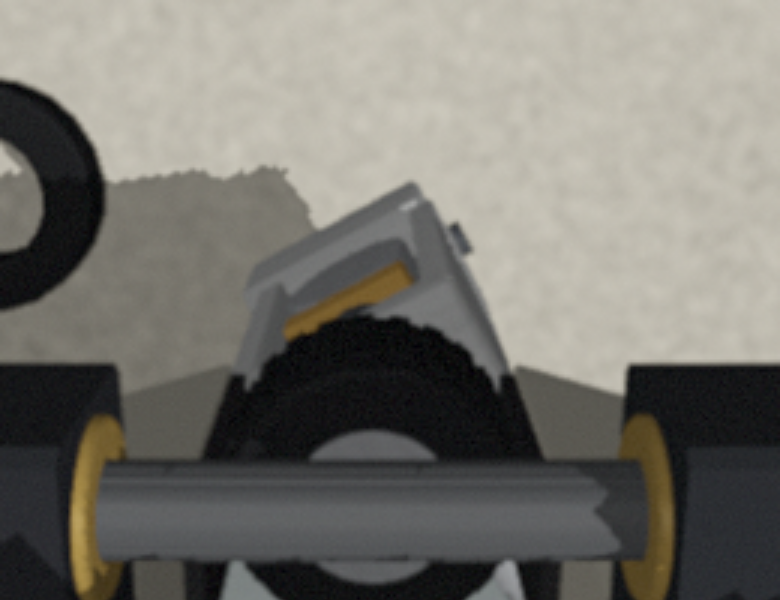

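The crop shows the knurled knob between the pads, with its front rim at crop (375,320). The knob has no index mark. The torque trend is erratic, so I'll check for slip by whether the knurl pattern stays fixed in the wrist picture.

>>> {"api": "arm_command", "payload": {"xyz": [[0,0,0],[0,0,0]], "spin": [-2,-2], "squeeze": 60}}

```text
time: 5.55
tool_pos: [0.6295, 0.0592, 0.3409]
tool_rot: [3.14, -0.001, 0.964]
contact_force: [3.9, 3.5, -1.1]
opening: 0.0391
grip_force: 60.0
```

```bash
cat > kn.py <<'E'
import sys; from h import *
import st
c=shot('wrist','w%s.png'%sys.argv[1])
# difference of knob rim between this and the previous frame
a=cv2.imread('pics/w%d.png'%(int(sys.argv[1])-1),0)[250:285,270:385].astype(float); b=cv2.cvtColor(c['img'],7)[250:285,270:385].astype(float)
m=(a<70)|(b<70); print('meandiff',abs(a-b)[m].mean())
E
python3 kn.py 2
```

```text
{'time': 5.55, 'tool_rot': [3.1403, -0.0014, 0.9641], 'contact_force': [3.9459, 3.45, -1.0839], 'torque': [0.391, -0.6585, 0.5619], 'opening': 0.0391}
meandiff 4.4622370936902485
```

>>> {"api": "arm_command", "payload": {"xyz": [[0,0,0],[0,0,0]], "spin": [-2,-2]}}

```text
time: 5.8
tool_pos: [0.6295, 0.0592, 0.3409]
tool_rot: [3.14, -0.002, 0.894]
contact_force: [4.9, 2.8, -1.7]
opening: 0.0389
grip_force: 60.0
```

```bash
python3 kn.py 3; python3 - <<'E'
import cv2,numpy as np
I=[cv2.resize(cv2.imread('pics/w%d.png'%i)[245:285,270:385],(780,190),interpolation=2) for i in (1,2,3)]
cv2.imwrite('pics/cmp.png',cv2.convertScaleAbs(np.vstack(I),alpha=2))
E
```

```text
{'time': 5.8, 'tool_rot': [3.1404, -0.0015, 0.8943], 'contact_force': [4.8553, 2.7818, -1.738], 'torque': [0.3878, -0.6701, 0.5508], 'opening': 0.0389}
meandiff 4.487793202489229
```

View pics/cmp.png

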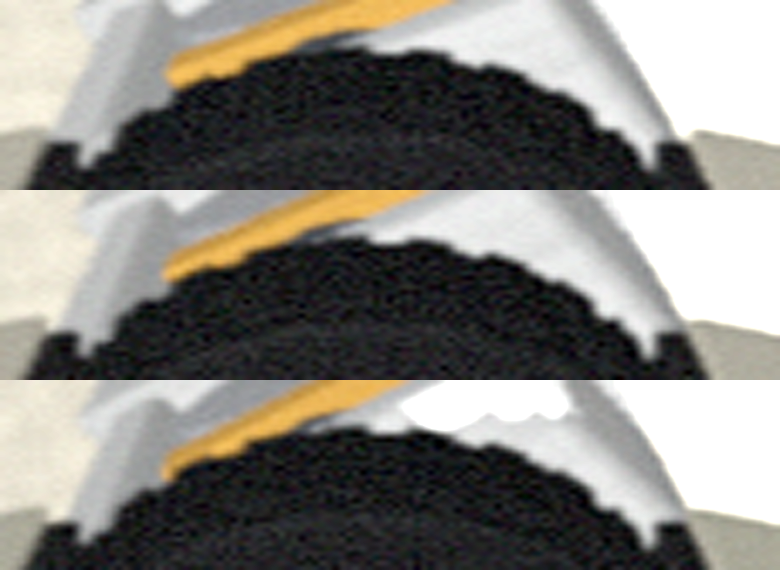

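The knurl outline is the same in all three strips (teeth near x 410 and 490), so it didn't slip over these 8°. Continuing with readings.

>>> {"api": "arm_command", "payload": {"xyz": [[0,0,0],[0,0,0]], "spin": [-2,-2]}}

```text
time: 6.05
tool_pos: [0.6295, 0.0592, 0.3409]
tool_rot: [3.141, -0.002, 0.825]
contact_force: [4.5, 2.3, -1.4]
opening: 0.0392
grip_force: 60.0
```

```bash
python3 kn.py 4
```

```text
{'time': 6.05, 'tool_rot': [3.1405, -0.0016, 0.8246], 'contact_force': [4.5145, 2.2512, -1.3534], 'torque': [0.4822, -0.6106, 0.5948], 'opening': 0.0392}
meandiff 4.680249280920422
```

>>> {"api": "arm_command", "payload": {"xyz": [[0,0,0],[0,0,0]], "spin": [-2,-2]}}

```text
time: 6.3
tool_pos: [0.6295, 0.0592, 0.3409]
tool_rot: [3.141, -0.002, 0.755]
contact_force: [4.5, 3.0, -0.6]
opening: 0.0391
grip_force: 60.0
```

```bash
python3 kn.py 5
```

```text
{'time': 6.3, 'tool_rot': [3.1407, -0.0017, 0.7548], 'contact_force': [4.4504, 2.9805, -0.6243], 'torque': [0.5191, -0.607, 0.6595], 'opening': 0.0391}
meandiff 4.933558016369764
```

>>> {"api": "arm_command", "payload": {"xyz": [[0,0,0],[0,0,0]], "spin": [-2,-2]}}

```text
time: 6.55
tool_pos: [0.6295, 0.0592, 0.3409]
tool_rot: [3.141, -0.002, 0.685]
contact_force: [4.2, 3.0, -0.2]
opening: 0.0389
grip_force: 60.0
```

```bash
python3 kn.py 6; python3 - <<'E'
import cv2,numpy as np
I=[cv2.resize(cv2.imread('pics/w%d.png'%i)[250:285,270:385],(780,140),interpolation=2) for i in (3,4,5,6)]
cv2.imwrite('pics/cmp2.png',cv2.convertScaleAbs(np.vstack(I),alpha=2))
E
```

```text
{'time': 6.55, 'tool_rot': [3.1409, -0.0017, 0.685], 'contact_force': [4.2052, 2.9895, -0.1825], 'torque': [0.5144, -0.6129, 0.6412], 'opening': 0.0389}
meandiff 4.70082564351627
```

View pics/cmp2.png

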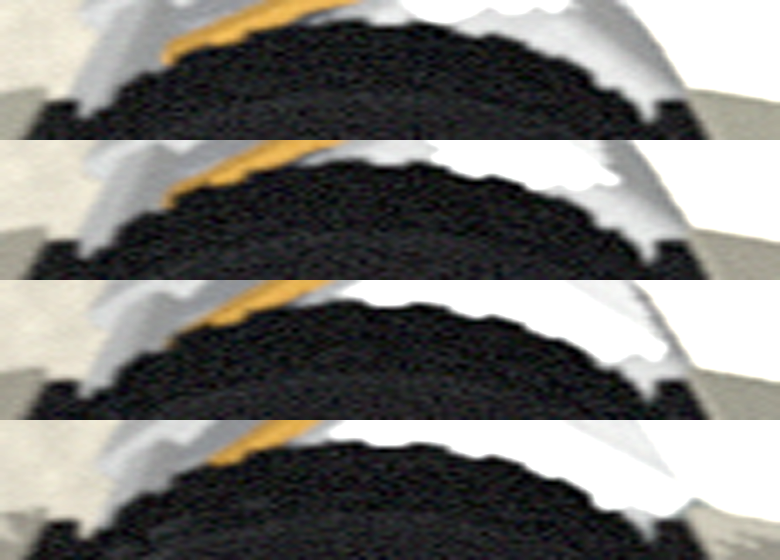

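The outline is unchanged again, so still no slip. All readings put the bite at yaw ≈ 1.34, so the target is ≈ 0.64, about 2.5° more. Then release, rise and view the shut lid.

>>> {"api": "arm_command", "payload": {"xyz": [[0,0,0],[0,0,0],[0,0,0]], "spin": [-1.25,-1.25,0]}}

```text
time: 6.9
tool_pos: [0.6295, 0.0592, 0.3409]
tool_rot: [3.141, -0.002, 0.642]
contact_force: [5.0, 1.7, -0.8]
opening: 0.0392
grip_force: 60.0
```

>>> {"api": "arm_command", "payload": {"xyz": [[0,0,0],[0,0,0],[0,0,0],[0,0,0],[0,0,0],[0,0,0],[0,0,0]], "spin": [0,0,0,0,0,0,0], "jaw": 1}}

```text
time: 7.6
tool_pos: [0.6291, 0.0588, 0.3408]
tool_rot: [3.141, 0.0, 0.64]
contact_force: [-0.3, -0.7, 0.0]
opening: 0.0893
grip_force: 0.0
```

>>> {"api": "arm_command", "payload": {"xyz": [[0,0,20],[0,0,25],[-5,0,25],[-25,-19,10],[-25,-18,0],[-25,-18,0],[-25,-18,0],[-25,-18,-20],[-25,-18,-30],[-19,-18,-30],[0,0,0],[0,0,0]], "spin": [0,0,0,-5.5,-5.5,-5.5,-5.5,-5.5,-5.5,-5.5,0,0]}}

```text
time: 8.8
tool_pos: [0.4552, -0.0685, 0.341]
tool_rot: [-3.141, -0.0, -0.032]
contact_force: [0.3, -0.7, -0.1]
opening: 0.0917
grip_force: 0.0
```

```bash
python3 - <<'E'
from h import *
w=shot('wrist','wtab.png')
P=np.array([pt(w,u,v) for v in range(0,480,2) for u in range(0,640,2) if w['depth'][v,u]>0])
k=P[(P[:,2]>.095)&(P[:,2]<.12)&(P[:,0]<.478)&(P[:,0]>.42)&(abs(P[:,1]+.067)<.04)]
print(len(k),k.mean(0),k.min(0),k.max(0))
import st
E
```

```text
805 [ 0.45923034 -0.06682994  0.10952707] [ 0.43856462 -0.08317776  0.10688324] [ 0.47798215 -0.05061738  0.11179281]
{'time': 8.85, 'tool_rot': [3.1412, -0.002, -0.0312], 'contact_force': [0.4541, -0.1988, -0.0989], 'torque': [0.0771, 0.0184, -0.006], 'opening': 0.0918}
```

View pics/wtab.png

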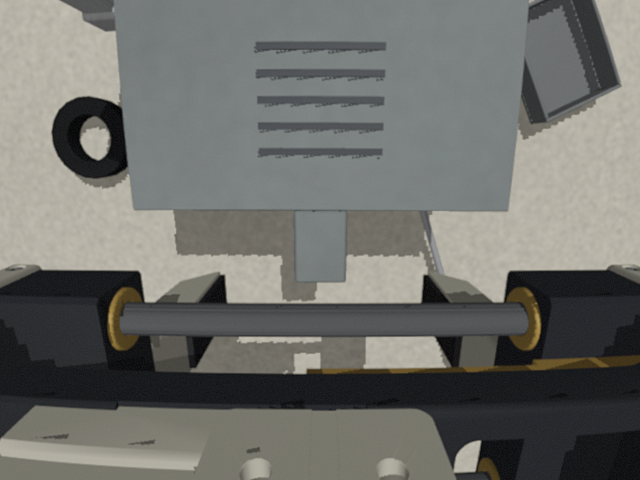

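The wrist view shows the tab centred near (320,245) between the open fingers, measured at (0.459, -0.067, top 0.1095). That agrees with the top view. Lowering and pinching.

>>> {"api": "arm_command", "payload": {"xyz": [[0,1.5,-18],[0,0,-18],[0,0,-18],[0,0,-16],[0,0,0]], "spin": [0,0,0,0,0]}}

```text
time: 9.35
tool_pos: [0.4558, -0.0661, 0.2701]
tool_rot: [-3.141, 0.001, -0.03]
contact_force: [0.2, -0.1, 0.4]
opening: 0.0917
grip_force: 0.0
```

>>> {"api": "arm_command", "payload": {"xyz": [[0,0,0],[0,0,0],[0,0,0],[0,0,0],[0,0,0],[0,0,0],[0,0,0],[0,0,0],[0,0,0]], "spin": [0,0,0,0,0,0,0,0,0], "jaw": -1, "squeeze": 30}}

```text
time: 10.25
tool_pos: [0.4551, -0.0664, 0.2707]
tool_rot: [-3.141, 0.0, -0.032]
contact_force: [0.6, 3.0, 0.2]
opening: 0.0318
grip_force: 30.0
```

>>> {"api": "arm_command", "payload": {"xyz": [[0.2,0,8.9],[0.7,0,8.9],[1.2,0,8.8],[1.6,0,8.8],[2.1,-0.1,8.6]], "spin": [0,0,0,0,0]}}

```text
time: 10.75
tool_pos: [0.4608, -0.0666, 0.3155]
tool_rot: [-3.141, 0.0, -0.032]
contact_force: [2.0, 3.0, -6.5]
opening: 0.0316
grip_force: 30.0
```

Lifting well, at 6.5 N. Continuing along the arc to 45°.

>>> {"api": "arm_command", "payload": {"xyz": [[2.5,-0.1,8.5],[3,-0.1,8.4],[3.4,-0.1,8.2],[3.8,-0.1,8.0],[4.3,-0.2,7.8],[4.6,-0.2,7.6],[5,-0.2,7.3],[5.4,-0.2,7.1],[5.8,-0.2,6.8],[6.1,-0.2,6.4],[0,0,0],[0,0,0]], "spin": [0,0,0,0,0,0,0,0,0,0,0,0]}}

```text
time: 11.95
tool_pos: [0.5046, -0.068, 0.391]
tool_rot: [-3.141, 0.002, -0.032]
contact_force: [-2.0, 6.1, -3.0]
opening: 0.0315
grip_force: 30.0
```

```bash
cat > ang.py <<'E'
import sys; from h import *
# lid angle: plane through lid-top depth points in strips at the sides of the gripper
for n in ('top','scene'):
    c=shot(n,'%s_%s.png'%(n,sys.argv[1]))
    D=np.where(c['depth']>0)
    r={'top':(290,400,180,280),'scene':(235,340,190,300)}[n]
    P=np.array([pt(c,u,v) for v in range(r[2],r[3]) for u in range(r[0],r[1]) if c['depth'][v,u]>0])
    # box frame, yaw -2 deg, hinge at (.6245,-.073,.105)
    a=-.033; q=P-[.6245,-.073,.105]; x=q[:,0]*np.cos(a)+q[:,1]*np.sin(a); y=-q[:,0]*np.sin(a)+q[:,1]*np.cos(a); z=q[:,2]
    m=(((y>-.105)&(y<-.06))|((y>.06)&(y<.105)))&(np.hypot(x,z)>.05)&(np.hypot(x,z)<.137)&(z>-.01)&(x<0.03)&(z<.15)
    X=np.c_[x[m],z[m]]; 
    if m.sum()<20: print(n,'few'); continue
    ang=np.degrees(np.arctan2(X[:,1],-X[:,0])); 
    L=cv2.fitLine(X.astype(np.float32),cv2.DIST_HUBER,0,.01,.01).ravel(); print(n,m.sum(),'median',np.median(ang).round(1),'line',np.degrees(np.arctan(-L[1]/L[0])).round(1))
E
python3 ang.py a; python3 st.py
```

```text
top 177 median 47.7 line 43.9
scene 922 median 47.8 line 44.9
{'time': 12.05, 'tool_rot': [-3.1407, 0.0019, -0.0318], 'contact_force': [-1.642, 5.9534, -2.8478], 'torque': [0.9408, 0.4716, -0.1087], 'opening': 0.0317}
```

>>> {"api": "arm_command", "payload": {"xyz": [[0,0,0],[0,0,0],[0,0,0],[0,0,0],[0,0,0],[0,0,0],[0,0,0],[0,0,0]], "spin": [0,0,0,0,0,0,0,0], "jaw": 1}}

```text
time: 12.85
tool_pos: [0.5048, -0.0684, 0.3908]
tool_rot: [3.141, 0.0, -0.032]
contact_force: [-0.3, 0.4, -0.4]
opening: 0.0898
grip_force: 0.0
```

```bash
python3 ang.py b
```

```text
top 160 median 45.1 line 41.3
scene 920 median 45.0 line 41.8
```

>>> {"api": "arm_command", "payload": {"xyz": [[0,0,15],[0,0,25],[-10,0,25],[-20,0,20],[-20,0,0],[-20,0,0],[0,0,0],[0,0,0],[0,0,0],[0,0,0],[0,0,0],[0,0,0],[0,0,0],[0,0,0],[0,0,0],[0,0,0],[0,0,0],[0,0,0],[0,0,0],[0,0,0]], "spin": [0,0,0,0,0,0,0,0,0,0,0,0,0,0,0,0,0,0,0,0]}}

```text
time: 14.95
tool_pos: [0.4348, -0.0684, 0.4758]
tool_rot: [3.142, 0.0, -0.032]
contact_force: [-0.6, -0.1, 0.2]
opening: 0.0918
grip_force: 0.0
```

```bash
python3 ang.py c; python3 st.py
```

```text
top 912 median 44.1 line 41.2
scene 917 median 44.9 line 41.6
{'time': 15.05, 'tool_rot': [3.1415, -0.0, -0.0319], 'contact_force': [-0.015, -0.4207, -0.6799], 'torque': [0.0637, 0.0355, 0.0212], 'opening': 0.0918}
```

It dropped about 3° as the pads let go, then held at about 41.5°. I'll watch it longer for creep.

>>> {"api": "arm_command", "payload": {"xyz": [[0,0,0],[0,0,0],[0,0,0],[0,0,0],[0,0,0],[0,0,0],[0,0,0],[0,0,0],[0,0,0],[0,0,0],[0,0,0],[0,0,0],[0,0,0],[0,0,0],[0,0,0],[0,0,0],[0,0,0],[0,0,0],[0,0,0],[0,0,0]], "spin": [0,0,0,0,0,0,0,0,0,0,0,0,0,0,0,0,0,0,0,0]}}

```text
time: 17.05
tool_pos: [0.4348, -0.0684, 0.4758]
tool_rot: [3.141, 0.0, -0.032]
contact_force: [-0.5, -0.4, -0.5]
opening: 0.0917
grip_force: 0.0
```

>>> {"api": "arm_command", "payload": {"xyz": [[0,0,0],[0,0,0],[0,0,0],[0,0,0],[0,0,0],[0,0,0],[0,0,0],[0,0,0],[0,0,0],[0,0,0],[0,0,0],[0,0,0],[0,0,0],[0,0,0],[0,0,0],[0,0,0],[0,0,0],[0,0,0],[0,0,0],[0,0,0]], "spin": [0,0,0,0,0,0,0,0,0,0,0,0,0,0,0,0,0,0,0,0]}}

```text
time: 19.05
tool_pos: [0.4348, -0.0684, 0.4759]
tool_rot: [3.141, -0.0, -0.032]
contact_force: [0.1, 1.4, -0.4]
opening: 0.0915
grip_force: 0.0
```

```bash
python3 ang.py d
```

```text
top 896 median 44.1 line 41.0
scene 923 median 44.9 line 41.0
```

View pics/scene_d.png

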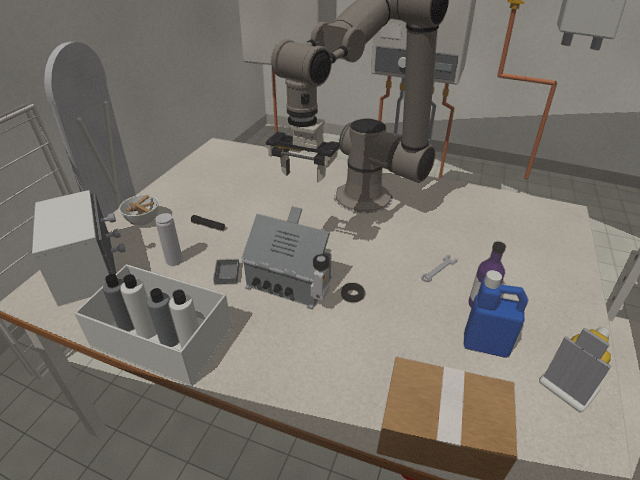

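The scene picture shows the lid standing half open by itself, with its tab at (295,214). The gripper is clear, around (300,150), and the other things are where they were. The angle stayed at about 41–42° over 6 s, so I'm handing in.

```bash
python3 -c "
from cell import *
print(hand_in())"
```

```text
the job is handed in; nothing more can be done
None
```

I turned the knob about 40° past the bite, judging the bite from noisy torque readings, and lifted the lid to 45°; it dropped about 3° on release, then stood by itself at about 41–42° for 6 s with no further tightening, and I handed the job in with the gripper clear.

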